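# Lock the hole punch and the calculator in the desk tray

### The arm

A 6-joint arm with a two-finger parallel gripper is mounted at the origin on a cart in front of the work surface, level with it; the furniture and walls round the work are solid. World frame = base frame: x ahead of the robot, y to its left, z up, the work surface at z = 0. Lengths are in m, angles in rad, forces in N, time in s.
With the tool pointing down it reaches from about 0.25 to 0.775 m from the base axis. Payload 4 kg.
Tool frame: the origin (TCP) lies at the very end of the fingers, on their centre line; the grasp point (between the pads) lies 19 mm behind it; z points along the fingers, y is the line along which they close (so a half turn about z gives the same grasp; the last joint's range is limited). The gripper opens to 94 mm and grips with 3 to 60 N. Pads are 16 mm wide; open, the fingers measure 119 mm over their backs; the gripper's body (75 mm by 177 mm) begins 78 mm behind the grasp point.
Start: joints at [-1.22, 0.087, 1.371, -0, 1.684, -0.103], TCP at [0.241, -0.494, 0.206] pointing down, gripper open.
Joint ranges: [-3.1, 3.1], [-0.76, 2.03], [0.27, 2.55], [-1.08, 4.22], [0.17, 2.65], [-2.57, 2.57]. Speed limits (rad/s): [2.79, 2.79, 3.14, 3.14, 3.14, 3.14].

### API

Orientations are given as a unit quaternion [w, x, y, z].
In Python, from plant import manip gives the robot as it stands.
- The arm moves only by the shell command python3 steer.py 'ROWS' [FORCE]. ROWS is rows parted by semicolons, their numbers by spaces, 1 to 5 of them, each of 5 numbers: dx, dy, dz in m, then a turn about the tool's z in rad, then the finger opening in m; each row is the pose to reach, as a shift and turn from the pose commanded when the command began, along the tool's axes at that moment; what a row does not reach only later rows make up. A row lasts 1/8 s, in which the tool goes at most 0.0625 m and 0.188 rad, less where a joint would pass 70% of its speed; a pose out of reach is approached as far as the arm can. The fingers move at their own pace and stop on an object; FORCE is the grip in N (left out, the last holds). Time passes only in rows, so rows that do not move let the fingers close. It prints the time, the measured TCP pose, the force, the opening and the grip force at its end.
- manip.sense(): the state, without advancing time (a new reading comes with each control period).
- manip.read_camera(name): name is "scene" or "top" or "wrist"; returns a dict with "image" (420x560x3 uint8, red, green, blue), "fx", "fy", "cx", "cy" (pixels), "position" and "rotation" of the camera in the world. Camera axes: x right, y down, z forward; pixel columns grow to the right and rows downward; lengths in m; the calibration is good to about 2 mm. A picture is of the moment at which its call begins. There is no depth.
- manip.sign_off(): hands the job in; it is judged then, once.
The state is a dict: "t": time; "qpos": joint angles; "dq": joint speeds; "tau": joint torques, N m; "ee_pos": TCP position; "tool_rot": TCP orientation; "force": force on the tool from outside, world axes, zero at the start; "ft_torque": the same for the moment, N m; "opening": finger opening in m; "grip_force": force on a finger pad.
Only numpy, scipy, OpenCV 4.12 (cv2) and the standard library are available. Lean on these libraries where they do the work, as an engineer would, in place of code of your own. Each camera call takes 0.05 s, during which the arm holds its last target. There are 200 camera calls.

### The job

Put the shared desk tools away in the low blue lock-up tray: slide the black hole punch, which stands in the loading bay behind the doorway, sideways fully home to the closed end of the tray, then push the calculator through the doorway until it lies fully inside the bay, and last swing the yellow bar shut across the doorway until it rests in its fork catch. Leave the staplers and the tape dispenser where they are.

Things in the scene. Friction and masses are not known exactly. Their poses are not given: they have to be found in the camera images.
- tray: Low blue steel frame, no floor or roof, fixed to the desk; walls 36 mm high, 8 mm thick. Origin: desk level, centre of the loading bay. x points from the doorway to the back wall, y along the tray to its closed left end, z up. Inside: x -57 to 57 mm, y -145 to 245 mm, closed all round but for the doorway. The hole punch belongs at y 95 to 245 mm.
- doorway (a point): Middle of the only opening of the tray, in its front wall, at tray x -61, y 0 mm, desk level: 168 mm wide (tray y -84 to 84 mm) between rounded posts 12 mm across. The wall here spans tray x -67 to -55 mm.
- catch (a point): Middle of the steel fork catch outside the front wall, left of the doorway, at tray x -76, y 112 mm, 20 mm up: two jaws, one above and one below the shut bar, 18 mm wide along y, tray x -86 to -64 mm, top 36 mm above the desk.
- hole_punch: Black desk hole punch with domed cap: its x -68 to 72 mm, y -50 to 50 mm, 57 mm high, about 0.5 kg. Origin: underside. It starts in the bay, its x along the tray's y, 50 mm or more of free floor between its -x end and the tray's right wall (y -145). Home, its +x end touches the wall at tray y 245 mm (origin at tray y 173 mm). It is about as wide as a gripper opens: slide it on the desk.
- calculator: Dark grey desk calculator, flat, 150 mm long (its x), 100 mm wide (its y), 26 mm high, about 0.2 kg. Origin: centre of its underside. It starts in front of the doorway, its x within 0.25 rad of the tray's y, and goes in that way, long side first; its +y side faces the robot. Fully inside, its origin is at tray x -7 to 7 mm.
- bar (a joint): Angle of the yellow locking bar (rad) about its upright hinge: 0 shut (pointing along the tray's +y across the doorway, its end in the fork catch), 1.57 pointing straight out of the doorway (tray -x), up to 2.6 folded out to the right. It stays where it is left (light friction, about 0.06 N m) and is stopped at 0.
- bar_pivot (a point): The bar's hinge axis, right of the doorway, at tray x -76, y -110 mm, 20 mm above the desk. The bar is 232 mm long from here, 8 mm thick, between 12 and 29 mm above the desk.
- bar_knob (a point): Centre of the black upright knob on the bar, 160 mm from the hinge axis, 45 mm above the desk: a cylinder 20 mm across between 29 and 79 mm above the desk; push it or take hold of it to swing the bar.
- stapler: Black stapler with a cream nose, 147 x 37 x 75 mm, a bystander. Origin: centre of its underside.
- white_stapler: White and grey stapler, 132 x 35 x 70 mm, a bystander. Origin: centre of its underside.
- tape_dispenser: Black tape dispenser, 29 x 111 x 58 mm, a bystander. Origin: centre of its underside.

How it is judged:
On the way, in this order (a step that is already met when the one before it is completed fails the run):
1. the hole punch is home at the closed end, while the bay is still empty (y of hole_punch in the frame of tray above 0.161 m and x of calculator in the frame of tray below -0.1 m), for 0.2 s.
2. the calculator lies fully inside the bay, while the bar is still open (x of calculator in the frame of tray above -0.013 m and value of joint bar above 0.5 rad), for 0.2 s.
3. the bar is shut in its catch (value of joint bar below 0.05 rad), for 0.2 s.
At the end, for the whole second after the job is handed in: The hole punch stands flat in the closed end of the tray, its end within 12 mm of the end wall; the calculator lies flat in the bay, its centre no more than 13 mm in front of the bay's middle line; the bar is within 0.05 rad of shut; all at rest (y of hole_punch in the frame of tray between 0.161 and 0.2 m and x of hole_punch in the frame of tray between -0.03 and 0.03 m and angle between each of hole_punch, calculator's own z axis and vertical below 0.08 rad and x of calculator in the frame of tray between -0.013 and 0.02 m and y of calculator in the frame of tray between -0.08 and 0.05 m and value of joint bar below 0.05 rad and linear speed of each of calculator, hole_punch below 0.02 m/s); the robot touches nothing.
It fails at once if a stapler or the tape dispenser is moved more than 25 mm (distance of any of stapler, white_stapler, tape_dispenser from where it was at the start of the episode above 0.025 m).
It also fails if it takes over 72 s, if anything falls off the work surface, if the arm or the gripper's body presses on something with over 40 N, if the wrist force passes 120 N, or if a joint passes its speed limit or range.

## Working session

There is one attempt and no reset: what is moved stays moved. The work goes in short steps, Python scripts to look and compute and a shell command to move; the robot and the scene stay as the last step left them, time stands still between calls to the robot, and variables do not carry over. Pictures are saved under pics/ and viewed, at most 12 in all, crops included, and the job is handed in when it is done.

```bash
ls; mkdir -p pics; python3 - <<'E'
from plant import manip
import cv2,numpy as np
for n in("top","scene"):
    c=manip.read_camera(n); cv2.imwrite(f"pics/{n}0.png",c["image"][:,:,::-1]); np.savez(f"pics/{n}0.npz",**c)
    print(n,c["fx"],c["fy"],c["cx"],c["cy"],np.round(c["position"],3),np.round(c["rotation"],3).tolist())
s=manip.sense();print(s["t"],s["ee_pos"],s["tool_rot"],s["opening"])
E
```

```text
pics
plant.py
steer.py
top 436.89298917892637 436.89298917892637 275.8794993555849 215.384029112892 [0.332 0.121 1.164] [0.07, -0.689, 0.718, -0.072]
scene 543.8745764949794 543.8745764949794 275.3643886306863 207.19762469696835 [-0.094  0.644  0.783] [0.177, -0.393, 0.822, -0.372]
0.1 [ 0.24094383 -0.4938644   0.20442679] [-9.96027190e-04  9.74373578e-01  2.24933601e-01 -1.18762442e-04] 0.09392139415859797
```

View pics/top0.png

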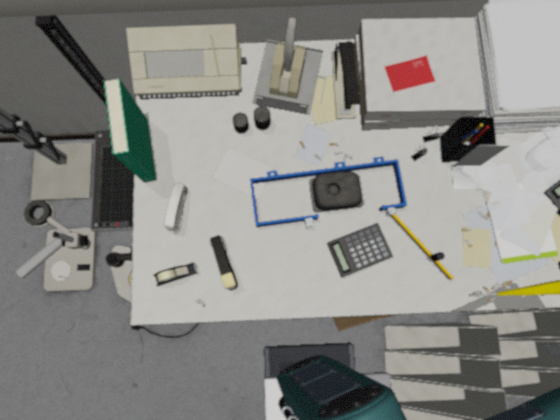

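View pics/scene0.png

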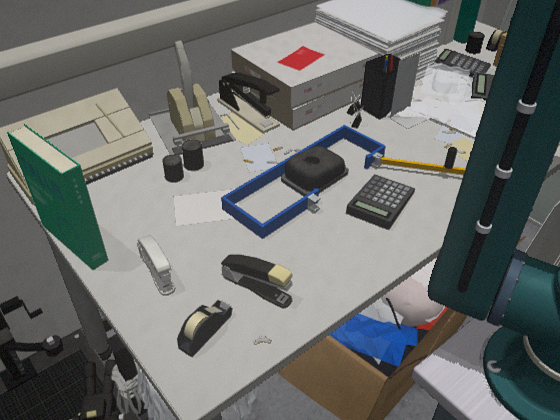

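The top view shows the blue tray (252,182)–(405,205), the punch at (337,190) in the bay, and the calculator at (361,250). The bar runs from its hinge at (388,209) to (450,278), with the knob at (437,256). The staplers and tape dispenser are well to the left, at image x<240.

```bash
cat > h.py <<'E'
import numpy as np,cv2
from plant import manip
def ray(c,uv,z):
    uv=np.atleast_2d(uv).astype(float)
    d=np.c_[(uv[:,0]-c["cx"])/c["fx"],(uv[:,1]-c["cy"])/c["fy"],np.ones(len(uv))]@np.array(c["rotation"]).T
    p=np.array(c["position"]); return (p+d*((z-p[2])/d[:,2])[:,None])[:,:2]
def mask(c,kind,box):
    h=cv2.cvtColor(c["image"],cv2.COLOR_RGB2HSV).astype(int); H,S,V=h[...,0],h[...,1],h[...,2]
    m={"blue":(abs(H-110)<14)&(S>120)&(V>50),"yellow":(abs(H-24)<8)&(S>130)&(V>90),"dark":(V<95)&(S<90)}[kind]
    o=np.zeros_like(m);x0,y0,x1,y1=box;o[y0:y1,x0:x1]=m[y0:y1,x0:x1];return o
def pix(m): v,u=np.nonzero(m);return np.c_[u,v]
def big(m):
    n,l,s,_=cv2.connectedComponentsWithStats(m.astype(np.uint8));return l==1+s[1:,4].argmax()
def rect(p):
    (c,s,a)=cv2.minAreaRect(p.astype(np.float32)*1000);return np.round(c,1),np.round(s,1),a
E
python3 - <<'E'
from h import *
c=np.load("pics/top0.npz")
P=ray(c,pix(mask(c,"blue",(235,140,420,240))),.036)
r=rect(P);print("tray",r,len(P))
# orientation from back & end walls: long straight back wall
for lab,b,k in(("back",(262,158,395,185),0),("left",(248,188,262,218),1),("right",(395,170,410,200),1),("frontL",(262,212,300,228),0)):
    q=ray(c,pix(mask(c,"blue",b)),.036); l=cv2.fitLine(q.astype(np.float32),cv2.DIST_HUBER,0,.001,.001).ravel();print(lab,len(q),l,np.arctan2(l[1],l[0]))
m=big(mask(c,"dark",(325,220,396,278)));m=cv2.morphologyEx(m.astype(np.uint8),cv2.MORPH_CLOSE,np.ones((9,9)));print("calc",rect(ray(c,pix(m),.026)))
m=big(mask(c,"dark",(308,168,366,212)));print("punch",rect(ray(c,pix(m),.02)),rect(ray(c,pix(m),.04)))
q=ray(c,pix(big(mask(c,"yellow",(380,200,460,285)))),.029);print("bar",rect(q),len(q))
q=pix(big(mask(c,"dark",(428,246,446,266))));print("knob",q.mean(0),ray(c,q.mean(0),.06),len(q))
E
```

```text
Traceback (most recent call last):
  File "h.py", line 5, in ray
    d=np.c_[(uv[:,0]-c["cx"])/c["fx"],(uv[:,1]-c["cy"])/c["fy"],np.ones(len(uv))]@np.array(c["rotation"]).T
      ~~~~~~~~~~~~~~~~~~~~~~~~~~~~~~~~~~~~~~~~~~~~~~~~~~~~~~~~~~~~~~~~~~~~~~~~~~~^~~~~~~~~~~~~~~~~~~~~~~~~~
ValueError: matmul: Input operand 1 has a mismatch in its core dimension 0, with gufunc signature (n?,k),(k,m?)->(n?,m?) (size 4 is different from 3)
```

```bash
sed -i 's/np.array(c\["rotation"\]).T/R.from_quat(c["rotation"],scalar_first=True).as_matrix().T/; 1a from scipy.spatial.transform import Rotation as R' h.py
cat > m0.py <<'E'
from h import *
c=np.load("pics/top0.npz")
P=ray(c,pix(mask(c,"blue",(235,140,420,240))),.036)
r=rect(P);print("tray",r,len(P))
for lab,b,k in(("back",(262,158,395,185),0),("left",(248,188,262,218),1),("right",(395,170,410,200),1),("frontL",(262,212,300,228),0)):
    q=ray(c,pix(mask(c,"blue",b)),.036); l=cv2.fitLine(q.astype(np.float32),cv2.DIST_HUBER,0,.001,.001).ravel();print(lab,len(q),l,np.arctan2(l[1],l[0]))
m=big(mask(c,"dark",(325,220,396,278)));m=cv2.morphologyEx(m.astype(np.uint8),cv2.MORPH_CLOSE,np.ones((9,9)));print("calc",rect(ray(c,pix(m),.026)))
m=big(mask(c,"dark",(308,168,366,212)));print("punch",rect(ray(c,pix(m),.02)),rect(ray(c,pix(m),.04)))
q=ray(c,pix(big(mask(c,"yellow",(380,200,460,285)))),.029);print("bar",rect(q),len(q))
q=pix(big(mask(c,"dark",(428,246,446,266))));print("knob",q.mean(0),ray(c,q.mean(0),.06),len(q))
E
python3 m0.py
python3 steer.py '0.055 -0.014 0 -0.18 0.06;0.11 -0.028 0 -0.36 0.06;0.165 -0.042 0 -0.54 0.06;0.22 -0.056 0 -0.72 0.06;0.275 -0.07 0 -0.9 0.06'
cat > where.py <<'E'
from h import *
import sys
th=.0925;O=np.array([.6248,-.0763]);u=np.array([np.cos(th),np.sin(th)]);v=np.array([-u[1],u[0]])
def T(p): p=np.asarray(p)[...,:2]-O;return np.stack([p@u,p@v],-1)
def W(t): return O+t[0]*u+t[1]*v
def go(tx,ty,z,yaw=np.pi/2+th):
    "shift in tool axes to tray point, world yaw of tool x"
    s=manip.sense();M=R.from_quat(s["tool_rot"],scalar_first=True).as_matrix()
    d=np.r_[W((tx,ty)),z]-s["ee_pos"];a=np.arctan2(M[1,0],M[0,0])
    w=(yaw-a+np.pi)%(2*np.pi)-np.pi
    print("ee tray",np.round(T(s["ee_pos"]),4),"z",round(s["ee_pos"][2],4),"shift",np.round(M.T@d,4),"turn",round(-w,3),"t",round(s["t"],2),"F",np.round(s["force"],1),"q6",round(s["qpos"][5],2))
if __name__=="__main__":
    a=[float(x) for x in sys.argv[1:]];go(*a)
E
python3 where.py 0 -.09 .1
```

```text
t: 0.72
ee_pos: [0.4586, -0.3094, 0.205]
tool_rot: [-0.0, 0.778, 0.629, -0.0]
force: [-0.2, 0.4, -0.1]
opening: 0.0598
grip_force: 0.0
ee tray [-0.187  -0.2168] z 0.205 shift [0.1769 0.1406 0.1049] turn -0.304 t 0.72 F [-0.2  0.4 -0.1] q6 -0.48
```

```bash
python3 steer.py '0.045 0.035 0.02 -0.15 0.06;0.09 0.07 0.04 -0.304 0.06;0.13 0.105 0.06 -0.304 0.06;0.177 0.141 0.085 -0.304 0.06;0.177 0.141 0.105 -0.304 0.06'
python3 where.py 0 -.09 .014; python3 - <<'E'
from h import *
c=manip.read_camera("wrist");cv2.imwrite("pics/w1.png",c["image"][:,:,::-1]);np.savez("pics/w1.npz",**c)
E
```

```text
t: 1.35
ee_pos: [0.6351, -0.1647, 0.0977]
tool_rot: [-0.001, 0.674, 0.739, 0.0]
force: [0.4, -0.7, -0.5]
opening: 0.0599
grip_force: 0.0
ee tray [ 0.0021 -0.089 ] z 0.0977 shift [-0.0012 -0.002   0.0837] turn -0.0 t 1.35 F [ 0.4 -0.7 -0.5] q6 -0.43
```

View pics/w1.png

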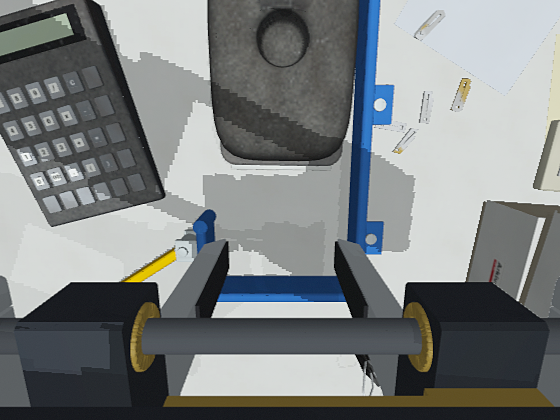

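The wrist view shows the fingers straddling free floor between the bay's front post (205,225) and back wall (355,245). The punch's end is ahead at row 165, centred on the fingers at column 283. Lowering now.

```bash
python3 steer.py '-0.001 -0.002 0.03 0 0.06;-0.001 -0.002 0.06 0 0.06;-0.001 -0.002 0.084 0 0.06;0.015 -0.002 0.084 0 0.06;0.03 -0.002 0.084 0 0.06' && python3 steer.py '0.015 0 0 0 0.06;0.03 0 0 0 0.06;0.045 0 0 0 0.06;0.06 0 0 0 0.06;0.075 0 0 0 0.06'; python3 where.py 0 .097 .014
```

```text
t: 2.02
ee_pos: [0.6291, -0.1379, 0.0177]
tool_rot: [0.001, 0.676, 0.737, 0.0]
force: [0.3, -0.9, 1.6]
opening: 0.0601
grip_force: 0.0
t: 2.65
ee_pos: [0.6233, -0.0648, 0.0183]
tool_rot: [0.002, 0.676, 0.737, -0.0]
force: [0.3, -5.8, 3.1]
opening: 0.0602
grip_force: 2.5
ee tray [-0.0004  0.0116] z 0.0183 shift [ 0.0854 -0.0001  0.004 ] turn -0.006 t 2.65 F [ 0.3 -5.8  3.1] q6 -0.28
```

```bash
python3 steer.py '0.016 0 0 0 0.06;0.032 0 0 0 0.06;0.048 0 0 0 0.06;0.06 0 0 0 0.06;0.07 0 0 0 0.06' && python3 steer.py '0.006 0 0 0 0.06;0.012 0 0 0 0.06;0.016 0 0 0 0.06;0.018 0 0 0 0.06;0.018 0 0 0 0.06'; python3 where.py 0 .097 .014
```

```text
t: 3.28
ee_pos: [0.6172, 0.005, 0.0182]
tool_rot: [0.002, 0.676, 0.737, -0.0]
force: [1.7, -5.6, 3.5]
opening: 0.06
grip_force: 2.8
t: 3.9
ee_pos: [0.6156, 0.0229, 0.0182]
tool_rot: [0.002, 0.676, 0.737, -0.0]
force: [0.4, -5.5, 3.7]
opening: 0.0601
grip_force: 2.5
ee tray [-0.      0.0996] z 0.0182 shift [-0.0026  0.      0.0042] turn -0.005 t 3.9 F [ 0.4 -5.5  3.7] q6 -0.14
```

```bash
python3 steer.py '0.002 0 0 0 0.06;0.004 0 0 0 0.06;0.004 0 0 0 0.06'; python3 steer.py '0.002 0 0 0 0.06;0.004 0 0 0 0.06;0.004 0 0 0 0.06'; python3 - <<'E'
from where import *
c=manip.read_camera("top");np.savez("pics/top1.npz",**c);cv2.imwrite("pics/top1.png",cv2.resize(c["image"][120:300,220:460,::-1],None,fx=3.3,fy=3.3,interpolation=2))
E
```

```text
t: 4.28
ee_pos: [0.6153, 0.0252, 0.0183]
tool_rot: [0.003, 0.676, 0.737, -0.001]
force: [1.0, -8.5, 3.5]
opening: 0.0597
grip_force: 3.8
t: 4.65
ee_pos: [0.6151, 0.0256, 0.0184]
tool_rot: [0.005, 0.676, 0.737, -0.003]
force: [0.9, -14.4, 3.4]
opening: 0.0598
grip_force: 6.7
```

View pics/top1.png

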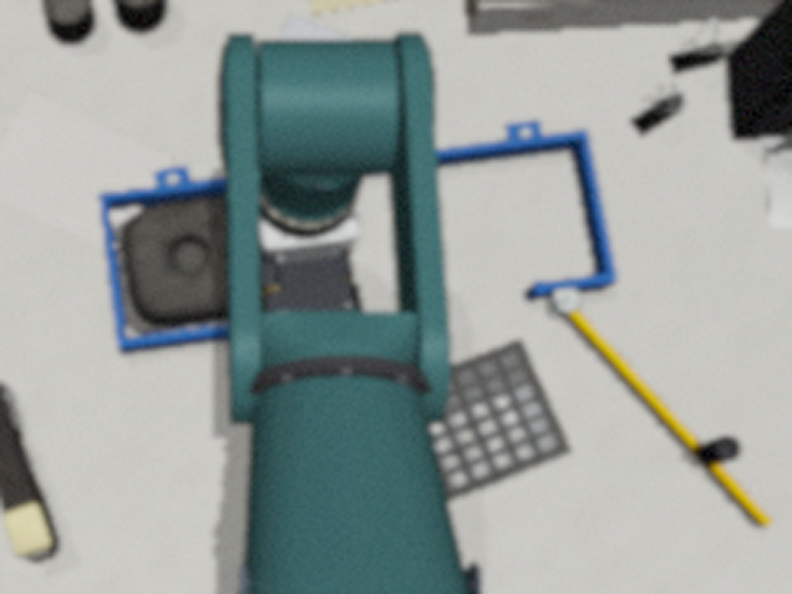

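The punch is home: its cap reaches the left wall and the force rises against the stop. I'll back off and move behind the calculator.

```bash
python3 steer.py '-0.03 0 0 0 0.06;-0.04 0 -0.03 0 0.06;-0.04 0 -0.08 0 0.06;-0.06 0.03 -0.09 0.18 0.08;-0.08 0.06 -0.09 0.36 0.08'; python3 where.py -.2451 -.0311 .1 .332
```

```text
t: 5.32
ee_pos: [0.682, -0.0412, 0.1094]
tool_rot: [0.001, 0.798, 0.603, 0.002]
force: [-0.0, -0.1, -0.6]
opening: 0.0764
grip_force: 0.0
ee tray [0.0602 0.0296] z 0.1094 shift [-0.1671 -0.2627  0.0081] turn 0.961 t 5.33 F [-0.  -0.1 -0.6] q6 0.13
```

```bash
python3 steer.py '-0.033 -0.052 0 0.18 0.08;-0.066 -0.104 0 0.36 0.08;-0.1 -0.156 0 0.54 0.08;-0.133 -0.208 0 0.72 0.08;-0.167 -0.262 0 0.9 0.08'; python3 where.py -.2451 -.0311 .1 .332;python3 - <<'E'
from h import *
c=manip.read_camera("wrist");cv2.imwrite("pics/w2.png",c["image"][:,:,::-1]);np.savez("pics/w2.npz",**c)
E
```

```text
t: 5.95
ee_pos: [0.3828, -0.1314, 0.1064]
tool_rot: [-0.001, 0.981, 0.195, 0.0]
force: [0.4, -2.0, 0.2]
opening: 0.0798
grip_force: 0.0
ee tray [-0.2461 -0.0325] z 0.1064 shift [ 0.0013 -0.001   0.0064] turn 0.061 t 5.95 F [ 0.4 -2.   0.2] q6 0.7
```

View pics/w2.png

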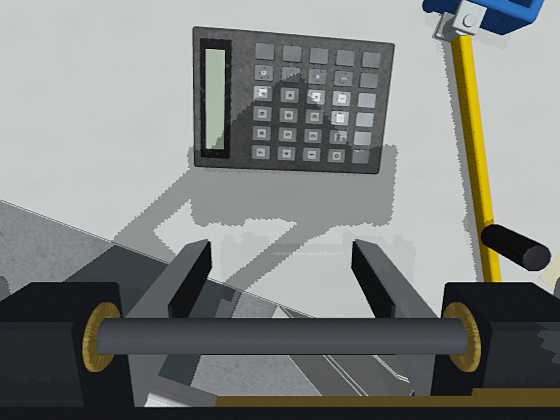

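The wrist view shows the calculator with corners at about (193,27), (395,43), (380,173) and (195,165), ahead of both fingers. The bar is well to the right, with its knob at (515,248).

```bash
python3 - <<'E'
from where import *
c=np.load("pics/w2.npz")
q=ray(c,[(193,27),(395,43),(380,173),(195,165)],.026);t=T(q)
print(t.round(4),[np.linalg.norm(t[i]-t[i-1]).round(4) for i in range(4)],t.mean(0))
for i,j in((0,1),(3,2)): d=t[i]-t[j];print(np.arctan2(-d[0],d[1]))
E
python3 where.py -.2451 -.0311 .015 .332
```

```text
[[-0.1324  0.067 ]
 [-0.1002 -0.0718]
 [-0.1894 -0.0954]
 [-0.2258  0.043 ]] [np.float64(0.0964), np.float64(0.1425), np.float64(0.0923), np.float64(0.1431)] [-0.1619326  -0.01429455]
0.22833747607095678
0.25720017444377796
ee tray [-0.2534 -0.0321] z 0.1046 shift [0.0089 0.0019 0.0895] turn 0.054 t 6.0 F [-3.2  0.7 -1.4] q6 0.71
```

```bash
python3 steer.py '0 0 0 0.15 0.07;0 0 0 0.294 0.07;0 0 0 0.294 0.07'; python3 where.py -.25 -.012 .015
```

```text
t: 6.38
ee_pos: [0.3847, -0.1315, 0.1065]
tool_rot: [-0.001, 0.999, 0.053, 0.0]
force: [0.1, 0.4, 0.3]
opening: 0.0698
grip_force: 0.0
ee tray [-0.2442 -0.0328] z 0.1065 shift [-0.0055 -0.0207  0.0916] turn -1.557 t 6.38 F [0.1 0.4 0.3] q6 0.99
```

```bash
python3 steer.py '-0.006 -0.02 0.04 0.013 0.07;-0.006 -0.02 0.08 0.013 0.07;-0.006 -0.02 0.094 0.013 0.07;0.004 -0.02 0.094 0.013 0.07' && python3 steer.py '0.01 0 0 0 0.07;0.02 0 0 0 0.07;0.03 0 0 0 0.07;0.04 0 0 0 0.07;0.05 0 0 0 0.07';python3 where.py -.183 -.012 .015 .0925
```

```text
t: 6.88
ee_pos: [0.3862, -0.1118, 0.012]
tool_rot: [-0.001, 0.999, 0.046, -0.001]
force: [0.4, -0.0, 0.7]
opening: 0.0703
grip_force: 0.0
t: 7.5
ee_pos: [0.4369, -0.1078, 0.0126]
tool_rot: [0.0, 0.999, 0.045, -0.0]
force: [-2.4, -0.3, 0.7]
opening: 0.07
grip_force: 1.3
ee tray [-0.19  -0.014] z 0.0126 shift [ 0.007  -0.002  -0.0024] turn -0.002 t 7.5 F [-2.4 -0.3  0.7] q6 1.11
```

```bash
python3 - <<'E'
from h import *
c=manip.read_camera("wrist");cv2.imwrite("pics/w3.png",c["image"][:,:,::-1]);np.savez("pics/w3.npz",**c)
E
```

```text
(no output)
```

View pics/w3.png

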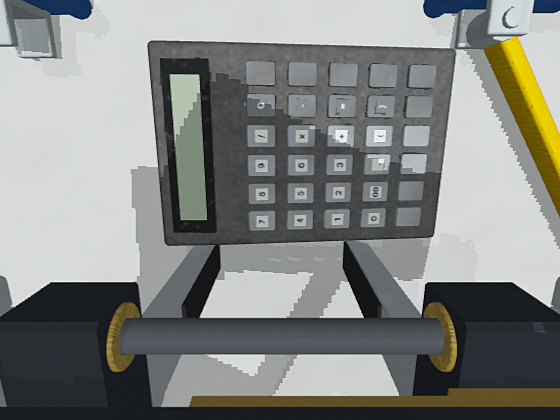

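The calculator is nearly flush, with corners (148,41), (455,50), (433,237) and (166,244). The blue post tips show at (90,10) on the left and (425,10) on the right.

```bash
python3 - <<'E'
from where import *
c=np.load("pics/w3.npz")
t=T(ray(c,[(148,41),(455,50),(433,237),(166,244)],.026))
print(t.round(4),t.mean(0).round(4))
for i,j in((0,1),(3,2)): d=t[i]-t[j];print(np.arctan2(-d[0],d[1]))
print("posts",T(ray(c,[(90,10),(425,10)],.036)))
E
```

```text
[[-0.0817  0.0453]
 [-0.0857 -0.0932]
 [-0.1749 -0.093 ]
 [-0.1783  0.0456]] [-0.1302 -0.0238]
-0.02876755484540002
0.024988779678275647
posts [[-0.0722351   0.06446262]
 [-0.07248303 -0.07404435]]
```

```bash
python3 - <<'E'
from where import *
c=np.load("pics/top0.npz")
p=pix(mask(c,"blue",(235,140,420,240)));t=T(ray(c,p,.036))
f=t[t[:,0]<-.04]; ys=np.sort(f[:,1]);g=np.diff(ys).argmax();print("gap",ys[g:g+2],"x",f[:,0].mean(), "ext",t.min(0),t.max(0))
b=t[(t[:,0]>.04)&(t[:,0]<.07)];print("back x",b[:,0].mean(), "ends",[np.median(s) for s in(t[(t[:,1]>.22)&(abs(t[:,0])<.04),1],t[(t[:,1]<-.12)&(abs(t[:,0])<.04),1])])
w=manip.read_camera("wrist");s=manip.sense();print(w["position"],s["ee_pos"])
c=np.load("pics/w3.npz");print(T(c["position"]),c["position"],R.from_quat(c["rotation"],scalar_first=True).as_matrix().round(3))
E
```

```text
gap [-0.08421909  0.08624082] x -0.059755154903702395 ext [-0.06588016 -0.15071545] [0.07621275 0.24781002]
back x 0.0584459327390151 ends [np.float64(0.24631905522580688), np.float64(-0.1462046809144405)]
[ 0.50911428 -0.1015421   0.19094603] [ 0.4379777  -0.10806215  0.01270521]
[-0.11857204 -0.01422123] [ 0.50804845 -0.10141271  0.1906004 ] [[ 0.09  -0.965 -0.246]
 [-0.996 -0.087 -0.024]
 [ 0.001  0.247 -0.969]]
```

```bash
python3 steer.py '-0.02 0 -0.01 0 0.04;-0.03 0.01 -0.055 0 0;-0.02 0.06 -0.07 0 0;0.02 0.108 -0.07 0 0;0.055 0.108 -0.07 0 0'; python3 where.py -.135 -.122 .014 .0925
```

```text
t: 8.22
ee_pos: [0.5028, -0.2141, 0.0832]
tool_rot: [0.001, 0.999, 0.043, 0.002]
force: [-0.3, -0.2, 0.8]
opening: 0.0236
grip_force: 0.0
ee tray [-0.1342 -0.126 ] z 0.0832 shift [-0.001  -0.0042  0.0692] turn -0.007 t 8.22 F [-0.3 -0.2  0.8] q6 0.98
```

```bash
python3 steer.py '0 0 0 0 0;0 0 0 0 0;0 0 0 0 0';  python3 where.py -.135 -.122 .014 .0925; python3 - <<'E'
from h import *
c=manip.read_camera("wrist");cv2.imwrite("pics/w4.png",c["image"][:,:,::-1]);np.savez("pics/w4.npz",**c)
E
```

```text
t: 8.6
ee_pos: [0.5001, -0.2101, 0.0825]
tool_rot: [0.0, 0.999, 0.045, -0.0]
force: [-0.5, -0.3, 0.7]
opening: 0.0008
grip_force: 0.0
ee tray [-0.1365 -0.1217] z 0.0825 shift [0.0015 0.0003 0.0685] turn -0.002 t 8.6 F [-0.5 -0.3  0.7] q6 0.98
```

View pics/w4.png

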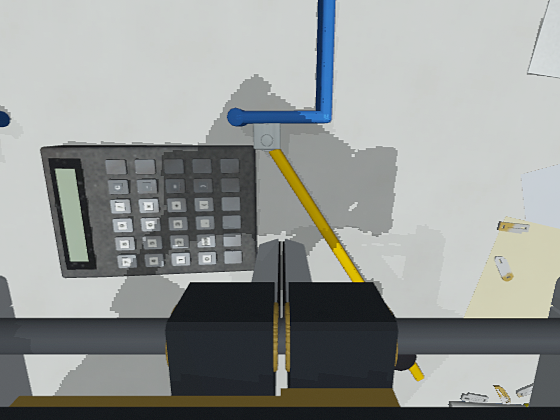

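The calculator's front edge runs (40,148)–(255,147) and the post tips are at (8,118) and (230,117), so it sits about 20 mm too far right. The closed fingers are between its end and the bar.

```bash
python3 steer.py '0.004 0 0.035 0 0;0.004 0 0.068 0 0;0.004 -0.01 0.068 0 0;0.004 -0.02 0.068 0 0;0.004 -0.028 0.068 0 0' && python3 steer.py '0 -0.004 0 0 0;0 -0.006 0 0 0;0 -0.006 0 0 0';python3 where.py -.135 -.0875 .014 .0925
```

```text
t: 9.28
ee_pos: [0.5034, -0.1818, 0.0166]
tool_rot: [0.001, 0.999, 0.046, 0.002]
force: [-0.3, 0.5, -0.5]
opening: 0.0009
grip_force: 0.0
t: 9.65
ee_pos: [0.5019, -0.1761, 0.0148]
tool_rot: [0.0, 0.999, 0.045, 0.0]
force: [0.2, 0.7, 0.3]
opening: 0.0005
grip_force: 0.0
ee tray [-0.1316 -0.0881] z 0.0148 shift [-0.0034 -0.0006  0.0008] turn -0.002 t 9.65 F [0.2 0.7 0.3] q6 1.04
```

```bash
python3 steer.py '0 0.02 0 0 0;0 0.02 -0.065 0 0;0 0.02 -0.075 0 0;0 0.02 -0.075 0 0' ; python3 - <<'E'
from h import *
c=manip.read_camera("wrist");cv2.imwrite("pics/w5.png",c["image"][:,:,::-1]);np.savez("pics/w5.npz",**c)
E
```

```text
t: 10.15
ee_pos: [0.5044, -0.1975, 0.0907]
tool_rot: [0.001, 0.999, 0.045, 0.001]
force: [1.0, -0.1, -0.4]
opening: 0.0003
grip_force: 0.0
```

View pics/w5.png

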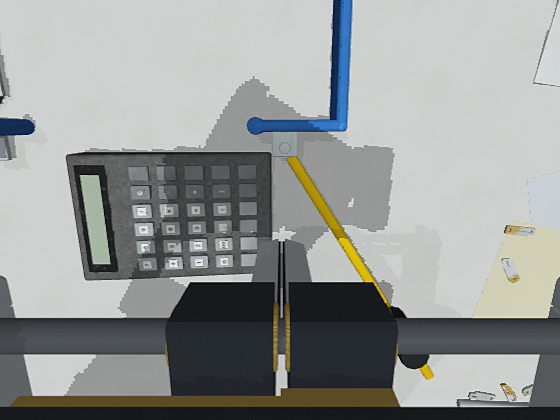

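```bash
python3 - <<'E'
from where import *
c=np.load("pics/w5.npz")
print("calc corners, bottomR",T(ray(c,[(67,155),(271,152),(272,273),(86,280)],.026)).round(4).tolist(),"posts",T(ray(c,[(35,126),(248,126)],.036)).round(4).tolist())
print(T(c["position"]),c["position"],c["cx"],c["fx"])
E
python3 where.py -.135 -.0875 .014 .0925
```

```text
calc corners, bottomR [[-0.0796, 0.0433], [-0.078, -0.1029], [-0.1718, -0.1027], [-0.1771, 0.0439]] posts [[-0.0594, 0.0555], [-0.0599, -0.0879]]
[-0.06012157 -0.10953257] [ 0.57505277 -0.19091762  0.26890802] 281.1797191656927 334.69629711678004
ee tray [-0.1321 -0.1087] z 0.0889 shift [-0.0029 -0.0212  0.0749] turn -0.002 t 10.2 F [-0.5  0.2 -0.4] q6 1.0
```

```bash
python3 steer.py '-0.02 0.05 -0.03 0 0;-0.06 0.1 -0.05 0 0;-0.12 0.14 -0.06 0 0;-0.17 0.17 -0.06 0 0;-0.22 0.2 -0.06 0 0'; python3 - <<'E'
from where import *
ims=[]
for n in("top","scene"):
    c=manip.read_camera(n);np.savez(f"pics/{n}6.npz",**c)
    b=(240,150,420,290) if n=="top" else (215,115,475,260)
    ims.append(cv2.resize(c["image"][b[1]:b[3],b[0]:b[2],::-1],None,fx=790/(b[2]-b[0])*.5,fy=790/(b[2]-b[0])*.5,interpolation=2) if 0 else cv2.resize(c["image"][b[1]:b[3],b[0]:b[2],::-1],(395,int(395*(b[3]-b[1])/(b[2]-b[0]))),interpolation=2))
H=max(i.shape[0] for i in ims);o=np.zeros((H,790,3),np.uint8)
for k,i in enumerate(ims):o[:i.shape[0],395*k:395*k+395]=i
cv2.imwrite("pics/cmp6.png",o)
c=np.load("pics/top6.npz")
t=T(ray(c,pix(mask(c,"blue",(235,140,420,240))),.036));f=t[(t[:,0]<-.04)&(t[:,0]>-.075)];ys=np.sort(f[:,1]);g=np.diff(ys).argmax();print("gap",ys[g:g+2])
m=big(mask(c,"dark",(315,212,400,278)));m=cv2.morphologyEx(m.astype(np.uint8),cv2.MORPH_CLOSE,np.ones((9,9)));r=rect(ray(c,pix(m),.026));print("calc",r,T(np.array(r[0])/1000))
E
```

```text
t: 10.82
ee_pos: [0.3052, -0.4119, 0.1472]
tool_rot: [-0.001, 0.999, 0.046, -0.001]
force: [0.9, -1.0, 0.1]
opening: 0.0002
grip_force: 0.0
gap [-0.08421909  0.08624082]
calc (array([ 496.8, -110.5]), array([ 95. , 142.2]), 4.71519660949707) [-0.13061178 -0.02223067]
```

View pics/cmp6.png

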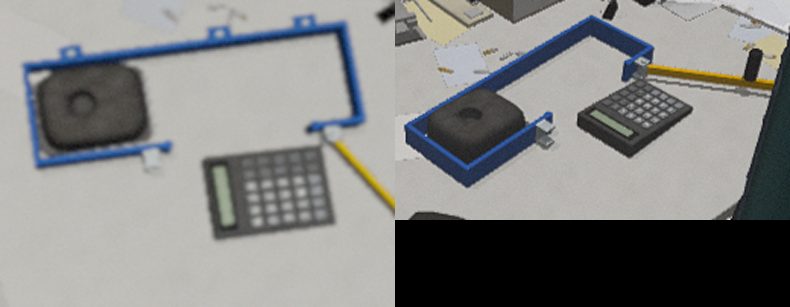

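The top view shows the calculator square to the doorway at tray (-0.131, -0.022), with a 168 mm gap. The finger tips taper, so the end push missed; I'll repeat it further in.

```bash
python3 steer.py '0.05 -0.04 0 0 0;0.1 -0.08 0 0 0;0.15 -0.125 0.02 0 0;0.19 -0.16 0.04 0 0;0.22 -0.19 0.07 0 0'; python3 where.py -.131 -.115 .012 .0925
```

```text
t: 11.55
ee_pos: [0.5108, -0.1996, 0.0776]
tool_rot: [-0.0, 0.999, 0.046, -0.0]
force: [-0.3, -0.7, 0.0]
opening: 0.0008
grip_force: 0.0
ee tray [-0.1249 -0.1123] z 0.0776 shift [-0.006   0.0028  0.0656] turn 0.0 t 11.55 F [-0.3 -0.7  0. ] q6 1.0
```

```bash
python3 steer.py '-0.006 0.003 0.035 0 0;-0.006 0.003 0.066 0 0;-0.006 -0.01 0.067 0 0;-0.006 -0.02 0.067 0 0;-0.006 -0.03 0.067 0 0'; python3 where.py -.131 -.0875 .012 .0925;  python3 steer.py '0 -0.005 0 0 0;0 -0.009 0 0 0;0 -0.009 0 0 0';python3 where.py -.131 -.075 .012 .0925; python3 - <<'E'
from where import *
c=manip.read_camera("wrist");np.savez("pics/w7.npz",**c)
cv2.imwrite("pics/w7.png",c["image"][:,:,::-1])
E
```

```text
t: 12.18
ee_pos: [0.5016, -0.1723, 0.014]
tool_rot: [0.0, 0.999, 0.046, 0.001]
force: [0.3, -0.3, 0.0]
opening: 0.0002
grip_force: 0.0
ee tray [-0.1315 -0.0842] z 0.014 shift [0.0005 0.0033 0.002 ] turn -0.001 t 12.18 F [ 0.3 -0.3  0. ] q6 1.04
t: 12.55
ee_pos: [0.5006, -0.1644, 0.0137]
tool_rot: [0.001, 0.999, 0.045, 0.001]
force: [-1.1, -0.1, 4.0]
opening: 0.0007
grip_force: 2.2
ee tray [-0.1318 -0.0762] z 0.0137 shift [ 0.0008 -0.0012  0.0017] turn -0.002 t 12.55 F [-1.1 -0.1  4. ] q6 1.06
```

View pics/w7.png

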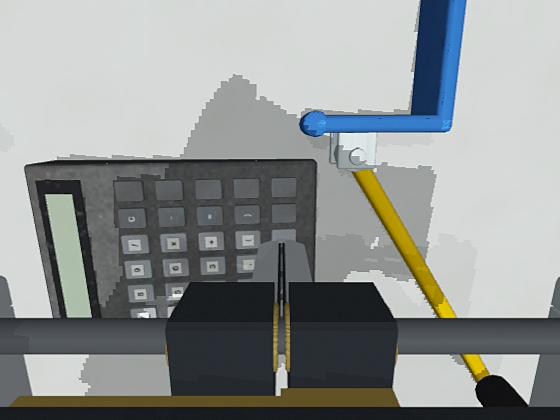

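The finger is over the calculator's right end with 4 N upward force: the case is a wedge, low at the key end. I'll lift, go back outside and push lower.

```bash
python3 steer.py '0 0 -0.03 0 0;0 0.025 -0.03 0 0;0 0.045 -0.02 0 0;0 0.045 -0.002 0 0;0 0.045 0.006 0 0'; python3 where.py -.131 -.1 .004 .0925;python3 steer.py '0 0 0.001 0 0;0 -0.004 0.001 0 0;0 -0.008 0.001 0 0;0 -0.012 0.001 0 0'; python3 where.py -.131 -.09 .004 .0925
```

```text
t: 13.22
ee_pos: [0.5019, -0.2076, 0.0031]
tool_rot: [-0.002, 0.999, 0.045, -0.002]
force: [-0.5, 0.1, -0.0]
opening: 0.0005
grip_force: 0.0
ee tray [-0.1345 -0.1194] z 0.0031 shift [ 0.0035 -0.0194 -0.0009] turn -0.002 t 13.22 F [-0.5  0.1 -0. ] q6 0.98
t: 13.72
ee_pos: [0.5032, -0.1966, 0.006]
tool_rot: [0.0, 0.999, 0.046, 0.0]
force: [0.1, 0.4, -0.3]
opening: 0.0006
grip_force: 0.0
ee tray [-0.1321 -0.1085] z 0.006 shift [ 0.0011 -0.0185  0.002 ] turn -0.001 t 13.72 F [ 0.1  0.4 -0.3] q6 1.0
```

```bash
cat > meas.py <<'E'
from where import *
c=manip.read_camera("wrist")
b=pix(mask(c,"blue",(0,60,560,200)))
p=b[b[:,1]>b[:,1].max()-25]
d=big(mask(c,"dark",(0,80,560,228)))
cols=[(np.nonzero(d[r])[0].min(),np.nonzero(d[r])[0].max()) for r in(180,195,210)]
print("posttip col",p[:,0].min(),"blue rows",b[:,1].max(),"calc cols",cols,"rows",pix(d)[:,1].min())
s=manip.sense();print("posttip y",T(ray(c,(p[:,0].min(),b[:,1].max()-10),.036)),"right end y z.01/.02",[T(ray(c,(cols[1][1],195),z)).round(4).tolist() for z in(.01,.02)])
E
python3 meas.py; python3 steer.py '0 -0.005 0.002 0 0;0 -0.01 0.002 0 0;0 -0.015 0.002 0 0;0 -0.021 0.002 0 0;0 -0.021 0.002 0 0'; python3 where.py -.131 -.0875 .004 .0925;python3 meas.py
```

```text
posttip col 230 blue rows 136 calc cols [(np.int64(87), np.int64(257)), (np.int64(105), np.int64(257)), (np.int64(89), np.int64(258))] rows 160
posttip y [[-0.06099205 -0.08696742]] right end y z.01/.02 [[[-0.0965, -0.0961]], [[-0.0945, -0.0968]]]
t: 14.4
ee_pos: [0.5013, -0.1757, 0.004]
tool_rot: [0.0, 0.999, 0.046, 0.0]
force: [-0.9, -2.1, 4.7]
opening: 0.0005
grip_force: 2.1
ee tray [-0.1321 -0.0876] z 0.004 shift [ 0.0011 -0.0001 -0.    ] turn -0.001 t 14.4 F [-0.9 -2.1  4.7] q6 1.04
posttip col 278 blue rows 136 calc cols [(np.int64(108), np.int64(265)), (np.int64(101), np.int64(265)), (np.int64(95), np.int64(265))] rows 159
posttip y [[-0.06097587 -0.08662026]] right end y z.01/.02 [[[-0.0961, -0.0795]], [[-0.094, -0.0799]]]
```

```bash
python3 steer.py '0 -0.003 0 0 0;0 -0.003 0 0 0'; python3 meas.py; python3 steer.py '0 0.02 0 0 0;0 0.02 -0.06 0 0;-0.05 0.06 -0.1 0 0;-0.1 0.1 -0.12 0 0;-0.15 0.14 -0.12 0 0'; cat > top.py <<'E'
from where import *
c=manip.read_camera("top")
m=big(mask(c,"dark",(315,180,400,278)));m=cv2.morphologyEx(m.astype(np.uint8),cv2.MORPH_CLOSE,np.ones((9,9)));r=rect(ray(c,pix(m),.02));print("calc",r[1],np.radians(r[2])-th,T(np.array(r[0])/1000))
E
python3 top.py; python3 where.py -.225 0 .1 .0925
```

```text
t: 14.7
ee_pos: [0.5012, -0.1736, 0.004]
tool_rot: [0.001, 0.999, 0.045, 0.001]
force: [-0.0, -4.6, 4.8]
opening: 0.0004
grip_force: 3.3
posttip col 283 blue rows 136 calc cols [(np.int64(111), np.int64(265)), (np.int64(101), np.int64(265)), (np.int64(95), np.int64(265))] rows 159
posttip y [[-0.0609697  -0.08660207]] right end y z.01/.02 [[[-0.096, -0.0773]], [[-0.094, -0.0778]]]
t: 15.38
ee_pos: [0.3761, -0.3147, 0.1229]
tool_rot: [-0.0, 0.999, 0.046, 0.001]
force: [-0.0, -0.7, 0.1]
opening: 0.0001
grip_force: 0.0
calc [ 95.6 141.2] -0.002417860403526803 [-0.12855918  0.00097896]
ee tray [-0.276 -0.219] z 0.1226 shift [ 0.0493 -0.2195  0.0217] turn -0.008 t 15.43 F [-2.7 -3.1 -0.3] q6 0.66
```

```bash
python3 steer.py '0.01 -0.055 0 0 0.04;0.02 -0.11 0 0 0.08;0.035 -0.165 0 0 0.08;0.05 -0.22 0.02 0 0.08;0.05 -0.22 0.07 0 0.08'; python3 where.py -.225 0 .006 .0925
```

```text
t: 16.05
ee_pos: [0.4087, -0.0867, 0.0526]
tool_rot: [-0.0, 0.999, 0.048, 0.002]
force: [1.1, -1.0, -0.4]
opening: 0.047
grip_force: 0.0
ee tray [-0.2161  0.0096] z 0.0526 shift [-0.0091  0.0096  0.0466] turn 0.004 t 16.05 F [ 1.1 -1.  -0.4] q6 1.13
```

```bash
python3 steer.py '0 0 0 0 0.08;0 0 0 0 0.08;0 0 0 0 0.08'; python3 where.py -.225 0 .006 .0925
```

```text
t: 16.42
ee_pos: [0.4081, -0.0912, 0.054]
tool_rot: [0.001, 0.999, 0.045, 0.002]
force: [0.3, 0.1, -0.2]
opening: 0.0768
grip_force: 0.0
ee tray [-0.2171  0.0051] z 0.054 shift [-0.008   0.0051  0.048 ] turn -0.003 t 16.43 F [ 0.3  0.1 -0.2] q6 1.13
```

```bash
python3 steer.py '-0.008 0.005 0.02 0 0.08;-0.008 0.005 0.047 0 0.08;0.002 0.005 0.047 0 0.08;0.012 0.005 0.047 0 0.08;0.024 0.005 0.047 0 0.08' && python3 steer.py '0.01 0 0 0 0.08;0.02 0 0 0 0.08;0.03 0 0 0 0.08;0.04 0 0 0 0.08;0.05 0 0 0 0.08';  python3 where.py -.057 0 .006 .0925; python3 top.py
```

```text
t: 17.05
ee_pos: [0.4335, -0.0934, 0.0069]
tool_rot: [0.001, 0.999, 0.045, 0.002]
force: [-0.0, -0.1, 0.8]
opening: 0.0801
grip_force: 0.0
t: 17.68
ee_pos: [0.4814, -0.0882, 0.0051]
tool_rot: [-0.0, 0.999, 0.045, -0.0]
force: [-4.3, -0.9, 3.4]
opening: 0.0801
grip_force: 1.9
ee tray [-0.1439  0.0014] z 0.0051 shift [ 0.0869  0.0012 -0.0009] turn -0.002 t 17.68 F [-4.3 -0.9  3.4] q6 1.18
calc [ 99.1 238.7] 1.150160658877127 [-0.09861537  0.04228971]
```

```bash
python3 steer.py '0.01 0 0 0 0.08;0.02 0 0 0 0.08;0.03 0 0 0 0.08'; python3 steer.py '0.01 0 0 0 0.08;0.02 0 0 0 0.08;0.03 0 0 0 0.08';  python3 where.py -.057 0 .006 .0925; python3 - <<'E'
from where import *
c=manip.read_camera("wrist");np.savez("pics/w8.npz",**c)
cv2.imwrite("pics/w8.png",c["image"][:,:,::-1])
E
```

```text
t: 18.1
ee_pos: [0.5116, -0.0855, 0.005]
tool_rot: [-0.0, 0.999, 0.045, 0.0]
force: [-1.1, -0.4, 0.4]
opening: 0.0802
grip_force: 1.0
t: 18.48
ee_pos: [0.5414, -0.0828, 0.005]
tool_rot: [-0.0, 0.999, 0.045, 0.0]
force: [-0.9, 0.2, -0.8]
opening: 0.0799
grip_force: 0.7
ee tray [-0.0836  0.0013] z 0.005 shift [ 0.0266  0.0012 -0.001 ] turn -0.002 t 18.48 F [-0.9  0.2 -0.8] q6 1.22
```

View pics/w8.png

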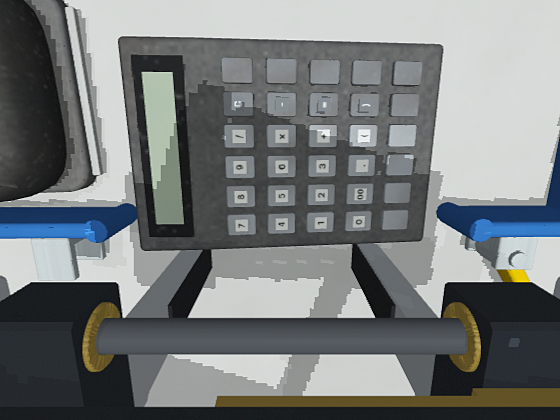

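The calculator is entering squarely between the posts (about 137 to 440), with clearance on both sides. Finishing the push.

```bash
python3 steer.py '0.01 0 0 0 0.08;0.018 0 0 0 0.08;0.024 0 0 0 0.08;0.027 0 0 0 0.08;0.027 0 0 0 0.08'; python3 where.py -.057 0 .006 .0925; python3 steer.py '-0.03 0 0 0 0.08;-0.07 0 -0.02 0 0.06;-0.1 0.03 -0.07 0 0.04;-0.13 0.07 -0.09 0 0.02;-0.17 0.1 -0.09 0 0';  python3 steer.py '-0.03 0.05 0 0 0;-0.05 0.1 0 0 0;-0.05 0.13 0 0 0'; python3 where.py -.24 -.24 .05 .0925;sed -i 's/180,400,278/165,384,278/' top.py;python3 top.py
```

```text
t: 19.15
ee_pos: [0.5681, -0.0804, 0.0052]
tool_rot: [0.0, 0.999, 0.045, 0.001]
force: [-1.0, -0.2, -0.3]
opening: 0.08
grip_force: 0.4
ee tray [-0.0569  0.0011] z 0.0052 shift [-0.0001  0.0011 -0.0008] turn -0.002 t 19.15 F [-1.  -0.2 -0.3] q6 1.24
t: 19.77
ee_pos: [0.4089, -0.198, 0.0985]
tool_rot: [0.003, 0.999, 0.046, 0.004]
force: [-0.3, -1.1, 0.7]
opening: 0.0432
grip_force: 0.0
t: 20.15
ee_pos: [0.3686, -0.3321, 0.0958]
tool_rot: [0.001, 0.999, 0.044, 0.001]
force: [0.8, 0.5, 0.5]
opening: 0.0134
grip_force: 0.0
ee tray [-0.2787 -0.2311] z 0.0958 shift [0.0387 0.0086 0.0459] turn -0.005 t 20.15 F [0.8 0.5 0.5] q6 0.64
calc [105.3 140.8] 0.006770311673355567 [0.00425797 0.00151317]
```

```bash
python3 - <<'E'
from where import *
c=manip.read_camera("top")
p=pix(mask(c,"yellow",(384,200,460,285)));t=T(ray(c,p,.029));t=t[abs(t[:,0]+.15)<.06]
l=cv2.fitLine(t.astype(np.float32),cv2.DIST_HUBER,0,.001,.001).ravel();print(len(t),l,np.arctan2(abs(l[0]),-abs(l[1])))
piv=np.array([-.076,-.11])
def tcp(a,D):return piv+.16*np.array([-np.sin(a),np.cos(a)])-D*np.array([np.cos(a),np.sin(a)])
print("start",tcp(2.165,.038))
prev=tcp(2.165,.038)
for a in(2.1,1.9,1.7,1.5,1.3,1.1,.9,.7,.5,.3,.15,.05,0):
    q=tcp(a,.024);print(a,q.round(3),"cum tool",(q-tcp(2.165,.038)).round(3)*[1,-1])
E
python3 where.py -.187 -.231 .05 .0925
```

```text
157 [ 0.83844817  0.54498136 -0.14618121 -0.15486674] 2.1471634
start [-0.18730087 -0.23106245]
2.1 [-0.202 -0.211] cum tool [-0.015 -0.02 ]
1.9 [-0.22  -0.184] cum tool [-0.032 -0.047]
1.7 [-0.232 -0.154] cum tool [-0.044 -0.077]
1.5 [-0.237 -0.123] cum tool [-0.05  -0.108]
1.3 [-0.237 -0.09 ] cum tool [-0.049 -0.141]
1.1 [-0.229 -0.059] cum tool [-0.042 -0.172]
0.9 [-0.216 -0.029] cum tool [-0.029 -0.202]
0.7 [-0.197 -0.003] cum tool [-0.01  -0.228]
0.5 [-0.174  0.019] cum tool [ 0.014 -0.25 ]
0.3 [-0.146  0.036] cum tool [ 0.041 -0.267]
0.15 [-0.124  0.045] cum tool [ 0.064 -0.276]
0.05 [-0.108  0.049] cum tool [ 0.079 -0.28 ]
0 [-0.1   0.05] cum tool [ 0.087 -0.281]
ee tray [-0.278  -0.2314] z 0.0955 shift [ 0.0909 -0.0011  0.0457] turn -0.006 t 20.25 F [ 0.4  0.6 -0.3] q6 0.64
```

```bash
python3 steer.py '0.05 0 0 0 0;0.091 -0.001 0 0 0;0.091 -0.001 0.025 0 0;0.091 -0.001 0.045 0 0;0.091 -0.001 0.045 0 0' ; python3 where.py -.187 -.231 .05 .0925; python3 steer.py '-0.015 -0.02 0 0 0;-0.023 -0.033 0 0 0;-0.032 -0.047 0 0 0;-0.038 -0.062 0 0 0;-0.044 -0.077 0 0 0'; python3 where.py -.237 -.123 .05 .0925
```

```text
t: 20.88
ee_pos: [0.4592, -0.318, 0.0483]
tool_rot: [-0.002, 0.999, 0.046, -0.001]
force: [-0.1, 0.2, 0.5]
opening: 0.0005
grip_force: 0.0
ee tray [-0.1873 -0.2253] z 0.0483 shift [ 0.0003  0.0057 -0.0017] turn -0.0 t 20.88 F [-0.1  0.2  0.5] q6 0.77
t: 21.5
ee_pos: [0.4087, -0.2467, 0.0505]
tool_rot: [0.0, 0.999, 0.045, 0.0]
force: [0.7, -1.0, -0.0]
opening: 0.0004
grip_force: 0.2
ee tray [-0.2309 -0.1497] z 0.0505 shift [-0.0062 -0.0267  0.0004] turn -0.002 t 21.5 F [ 0.7 -1.  -0. ] q6 0.82
```

```bash
python3 steer.py '-0.006 -0.027 0 0 0;-0.007 -0.044 0 0 0;-0.006 -0.06 0 0 0;-0.003 -0.076 0 0 0;0.002 -0.091 0 0 0'; python3 where.py -.216 -.029 .05 .0925; python3 - <<'E'
from where import *
c=manip.read_camera("top")
p=pix(mask(c,"yellow",(300,200,460,300)));t=T(ray(c,p,.029));print(len(t));d=t-[-.076,-.11];d=d[np.hypot(*d.T)<.2]
print(len(d),"bar angle",np.median(np.arctan2(-d[:,0],d[:,1])))
E
```

```text
t: 22.12
ee_pos: [0.4032, -0.1558, 0.0502]
tool_rot: [0.0, 0.999, 0.045, 0.0]
force: [0.1, -0.8, -0.8]
opening: 0.0002
grip_force: 0.3
ee tray [-0.228  -0.0587] z 0.0502 shift [ 0.012  -0.0297  0.0002] turn -0.002 t 22.12 F [ 0.1 -0.8 -0.8] q6 0.98
138
119 bar angle 1.0725812694568189
```

```bash
python3 steer.py '0.006 -0.015 0 0 0;0.012 -0.03 0 0 0;0.021 -0.044 0 0 0;0.031 -0.056 0 0 0;0.042 -0.068 0 0 0'; python3 steer.py '0.012 -0.01 0 0 0;0.026 -0.019 0 0 0;0.04 -0.027 0 0 0;0.052 -0.033 0 0 0;0.062 -0.036 0 0 0'; python3 where.py -.1 .05 .05 .0925
```

```text
t: 22.8
ee_pos: [0.4389, -0.0842, 0.0501]
tool_rot: [-0.0, 0.999, 0.045, -0.0]
force: [-0.3, -0.3, -0.1]
opening: 0.0005
grip_force: 0.2
t: 23.42
ee_pos: [0.4977, -0.0432, 0.0501]
tool_rot: [-0.0, 0.999, 0.046, -0.0]
force: [-0.9, 1.1, 1.1]
opening: 0.0005
grip_force: 0.2
ee tray [-0.1235  0.0447] z 0.0501 shift [ 0.0235 -0.0053  0.    ] turn -0.001 t 23.43 F [-0.9  1.1  1.1] q6 1.28
```

```bash
python3 steer.py '0.008 -0.003 0 0 0;0.016 -0.005 0 0 0;0.023 -0.005 0 0 0;0.027 -0.005 0 0 0;0.029 -0.005 0 0 0'; python3 steer.py '0.002 0 0 0 0;0.004 0 0 0 0;0.005 0 0 0 0;0.005 0 0 0 0'; python3 where.py -.094 .05 .05 .0925
```

```text
t: 24.05
ee_pos: [0.5255, -0.0361, 0.0501]
tool_rot: [-0.0, 0.999, 0.045, -0.0]
force: [-0.2, 0.2, -0.0]
opening: 0.0008
grip_force: 0.2
t: 24.55
ee_pos: [0.5267, -0.0359, 0.05]
tool_rot: [0.0, 0.999, 0.045, -0.004]
force: [-9.8, -0.5, 5.7]
opening: 0.0003
grip_force: 5.1
ee tray [-0.094   0.0492] z 0.05 shift [-0.     -0.0008  0.    ] turn -0.002 t 24.55 F [-9.8 -0.5  5.7] q6 1.31
```

The force rose exactly at the predicted stop (tray x −0.094), so the bar is shut. Backing off and verifying.

```bash
python3 steer.py '-0.03 0 0 0 0;-0.06 0 -0.03 0 0;-0.1 0.04 -0.06 0 0;-0.14 0.08 -0.06 0 0;-0.17 0.13 -0.06 0 0'; python3 steer.py '-0.02 0.05 0 0 0;-0.03 0.1 0 0 0;-0.03 0.14 0 0 0;-0.03 0.14 0 0 0'; python3 - <<'E'
from where import *
c=manip.read_camera("top");cv2.imwrite("pics/end.png",c["image"][:,:,::-1])
p=pix(mask(c,"yellow",(290,190,410,240)));t=T(ray(c,p,.029));l=cv2.fitLine(t.astype(np.float32),cv2.DIST_HUBER,0,.001,.001).ravel()
print(len(t),"bar",l,"y",t[:,1].min(),t[:,1].max(),"angle",np.arctan(-l[0]/l[1]))
for n,b,z in(("calc",(308,165,384,216),.02),("punch",(250,165,312,222),.03)):
    r=rect(ray(c,pix(big(mask(c,"dark",b))),z));print(n,r[1],T(r[0]/1000))
s=manip.sense();print(s["force"],s["t"])
E
```

```text
t: 25.18
ee_pos: [0.3723, -0.1817, 0.1113]
tool_rot: [0.001, 0.999, 0.046, 0.002]
force: [0.1, -0.8, -0.7]
opening: 0.0006
grip_force: 0.0
t: 25.68
ee_pos: [0.3555, -0.3252, 0.1102]
tool_rot: [0.001, 0.999, 0.044, 0.0]
force: [-0.2, 0.8, -0.2]
opening: 0.0002
grip_force: 0.0
176 bar [ 0.00234373 -0.99999726 -0.07566994 -0.00722368] y -0.10043084250221698 0.09612422884076338 angle 0.0023437303
calc [105.3 140.8] [0.00425797 0.00151317]
punch [103.7 131.6] [0.0011783  0.17293045]
[-0.30906653  1.73157058 -0.22358807] 25.725
```

```bash
python3 steer.py '0 0 0 0 0;0 0 0 0 0;0 0 0 0 0'; python3 -c "
from plant import manip
print(manip.sign_off())"
```

```text
t: 26.1
ee_pos: [0.3559, -0.3219, 0.1104]
tool_rot: [0.0, 0.999, 0.046, 0.0]
force: [-0.1, -0.1, -0.1]
opening: 0.0006
grip_force: 0.0
the job is handed in; nothing more can be done
None
```

I handed the job in at 26 s: the last overhead picture put the hole punch home (tray y about 0.17 m), the calculator fully inside the bay (tray x about 0.004 m) and the bar shut (0.002 rad), with the arm clear; the hand-in returned no verdict and I did not re-measure the staplers or tape dispenser, though the arm stayed away from them.

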